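# Serve the bobbins: stow the spare pack, tip the tote to its corner

### The job

The bobbins for the next job have been counted out into the tote: put the closed pack of spare bobbins back into the open drawer and push the drawer fully shut, then lift the tote by its handle clear off the bench and tip it so that all five bobbins slide together into its cut-off corner. Finish while still holding the tote steady up in the air, clearly tilted, with the bobbins in that corner; put nothing down and do not let go. Leave the other things on the bench where they are.

Things in the scene. Friction and masses are not known exactly. Their poses are not given: they have to be found in the camera images.
- pack_center (a point): Centre (half-way up, 22 mm over its underside) of the closed plain white plastic pack of spare bobbins, a solid box 78 mm long (its x) by 46 mm wide (its y) by 44 mm high (its z), 0.14 kg, lying loose on the bench between the drawer unit and the tote. Grip it across its 46 mm width.
- cabinet_drawer0 (a joint): How far the drawer is out, in m: 0 = fully shut, up to 0.15 = fully out; at the start 0.12 to 0.145. It slides with about 1 N of friction and stays where it is left; the stop at 0 is rigid.
- cabinet: Low grey steel drawer unit fixed on the bench at the robot's right: 220 mm deep (its x) by 220 mm wide (its y) by 100 mm high, one drawer. Origin: centre of the underside. The front faces its -x, towards the robot; the drawer slides out along its -x. The opening in its front is at x = -0.095, so of the drawer only what lies in front of that is open from above.
- drawer_floor (a point): Centre of the inner floor of the drawer, moving with it; same axes as the cabinet (x points into the cabinet, z up). Inside the drawer is 176 mm (x) by 178 mm (y), walls 56 mm high; its floor is 22 mm and the top of its front board 85 mm above the bench. With the drawer out by q, the part open from above runs from x = -0.088 to x = q - 0.094.
- cabinet_drawer0_handle (a point): Middle of the drawer's horizontal steel bar handle, 110 mm long along the drawer's y, about 10 mm thick, 35 mm in front of the drawer's front face and 62 mm above the bench. Pushing it towards the cabinet's +x shuts the drawer.
- tote: The open plastic tote: outside 170 mm (its x) by 230 mm (its y), walls 45 mm high and 5 mm thick, floor 4 mm thick; 0.30 kg empty. Origin: centre of the underside, z up. The corner at -x, -y (the one nearer the robot, on the robot's right) is cut off by a diagonal wall with 45 mm legs; the other three corners are square.
- tote_handle (a point): Middle of the tote's carrying bar, a straight bar across its middle along the tote's x: 20 mm wide (the tote's y) by 22 mm high, 170 mm long between posts on the middles of the two long walls, centred 84 mm above the tote's underside (73 to 95 mm). Grip it across the 20 mm. Clear below it down to the bobbins.
- tote_corner (a point): Middle of the inner face of the diagonal wall, at the tote's floor; in the tote's frame at x = -0.059, y = -0.089, z = 0.004. Here the bobbins must gather: they start to slide at a tilt of 7 to 10 degrees but rub on the walls, so 25 to 35 degrees towards this corner is sure.
- bobbin0_center (a point): Centre of one of five equal loose steel bobbins wound with white thread, 26 mm diameter by 11 mm high, 16 g, lying flat in the tote.
- bobbin1_center (a point): Centre of one of five equal loose steel bobbins wound with white thread, 26 mm diameter by 11 mm high, 16 g, lying flat in the tote.
- bobbin2_center (a point): Centre of one of five equal loose steel bobbins wound with white thread, 26 mm diameter by 11 mm high, 16 g, lying flat in the tote.
- bobbin3_center (a point): Centre of one of five equal loose steel bobbins wound with white thread, 26 mm diameter by 11 mm high, 16 g, lying flat in the tote.
- bobbin4_center (a point): Centre of one of five equal loose steel bobbins wound with white thread, 26 mm diameter by 11 mm high, 16 g, lying flat in the tote.
- oil_bottle: Bystander: small pale oil bottle with a narrow cap, 36 mm diameter, 100 mm high, standing; origin at its foot. Leave alone.
- screwdriver: Bystander: black-handled screwdriver, 140 mm long, lying; origin under its middle. Leave alone.
- jar: Bystander: glass jar with a steel cap, 60 mm diameter, 65 mm high; origin at its foot. Leave alone.
- pack: The same pack of spare bobbins, origin at the centre of its underside.

How it is judged (in metres and radians):
On the way, in this order (a step that is already met when the one before it is completed fails the run):
1. the pack lies in the drawer, let go (x of pack_center in the frame of drawer_floor between -0.095 and 0.095 m and y of pack_center in the frame of drawer_floor between -0.095 and 0.095 m and z of pack_center in the frame of drawer_floor between 0 and 0.05 m and contact force between the fingers and pack below 0.1 N and linear speed of pack below 0.05 m/s), for 0.2 s.
2. the drawer is fully shut with the pack in it (x of pack_center in the frame of drawer_floor between -0.095 and 0.095 m and y of pack_center in the frame of drawer_floor between -0.095 and 0.095 m and z of pack_center in the frame of drawer_floor between 0 and 0.05 m and value of joint cabinet_drawer0 below 0.006 m), for 0.2 s.
3. the tote is lifted clear off the bench (height (world z) of each of tote_corner, tote above 0.03 m and contact force between tote and cabinet below 0.3 N and contact force between tote and oil_bottle below 0.3 N and contact force between tote and screwdriver below 0.3 N and contact force between tote and jar below 0.3 N), for 0.2 s.
At the end, for the whole second after the job is handed in: Pack in the drawer, drawer shut within 6 mm; the fingers hold the tote still, tilted 15 to 57 degrees, its underside and cut-off corner over 30 mm above the bench, not resting on anything listed; all five bobbins in the tote, centres within 85 mm of the middle of the cut-off corner's wall (all of step 2 and all of step 3 and angle between tote's own z axis and vertical between 0.26 and 1 rad and contact force between the fingers and tote above 1 N and linear speed of tote below 0.03 m/s and angular speed of tote below 0.2 rad/s and distance between each of bobbin0_center, bobbin1_center, bobbin2_center, bobbin3_center, bobbin4_center and tote_corner below 0.085 m and z of each of bobbin0_center, bobbin1_center, bobbin2_center, bobbin3_center, bobbin4_center in the frame of tote above 0 m); the arm keeps its last pose, push and grip.
It fails at once if a bystander is shifted by more than 40 mm (distance of any of oil_bottle, screwdriver, jar from where it was at the start of the episode above 0.04 m).
It also fails if it takes over 69 s, if anything falls off the work surface, if the arm or the gripper's body presses on something with over 40 N, if the wrist force passes 120 N, or if a joint passes its speed limit or range.

### The arm

A 6-joint arm with a two-finger parallel gripper is mounted at the origin on the work surface. World frame = base frame: x ahead of the robot, y to its left, z up, the work surface at z = 0. Lengths are in mm, angles in rad, forces in N, time in s.
With the tool pointing down it reaches from about 400 to 925 mm from the base axis. Payload 12.5 kg.
Tool frame: the origin (TCP) lies at the centre of the arm's flange, where the gripper is bolted on; the fingertips stand 190 mm ahead of it and the grasp point (between the pads) lies 171 mm ahead of it; z points along the fingers, y is the direction in which the jaws open and shut (so a half turn about z gives the same grasp; the last joint's range is limited). The gripper opens to 95 mm and grips with 3 to 60 N. Pads are 20 mm wide; open, the fingers measure 119 mm over their backs; the gripper's body (75 mm by 180 mm) begins 59 mm behind the grasp point.
Start: joints at [-1.427, 0.491, 1.559, -0, 1.092, -0.106], TCP at [154.526, -605.596, 404.761] pointing down, gripper open.
Joint ranges: [-3.1, 3.1], [-0.84, 2.19], [0.05, 2.79], [-1.13, 4.28], [0.06, 2.93], [-2.69, 2.69]. Speed limits (rad/s): [2.22, 2.22, 2.79, 3.14, 3.14, 3.14].

### API

Orientations are given as [roll, pitch, yaw] about the fixed x, y, z axes, in that order (R = Rz(yaw) Ry(pitch) Rx(roll)).
In Python, from cell import env gives the robot as it stands.
- The arm moves only by the shell command python3 -m pendant 'ROWS'. ROWS is JSON, a list of rows, each an object of numbers: "x", "y", "z": the shift along the tool's x, y, z in units of 150 mm (1.0 is 150 mm); "rx", "ry", "rz": the turn, a rotation vector about the tool's x, y, z in units of 45 degrees (1.0 is 45 degrees); "jaw": the opening, from 0 (shut) to 1 (fully open). In form: [{"x": .., "y": .., "z": .., "rx": .., "ry": .., "rz": .., "jaw": ..}, ...]. A call has 1 to 10 rows; each row is the pose to reach, as a shift and turn from the pose commanded when the call began, along the tool's axes at that moment; what a row does not reach only later rows make up. A row lasts 1/8 s, in which the tool goes at most 62.5 mm and 10.7 degrees, less where a joint would pass 70% of its speed; a pose out of reach is approached as far as the arm can. A call with a number of a shift or a turn outside -1 to 1 is refused whole. A call with a gripper value outside its range is refused whole. The fingers move at their own pace and stop on an object; the grip force is fixed at half the most. Time passes only in rows, so rows that repeat a pose let the fingers close. It gives the time, the measured TCP pose, the force and the opening at its end, in the units of the state.
- env.state(): the state, without advancing time (a new reading comes with each control period).
- env.read_camera(name): name is "side" or "top"; returns a dict with "img" (384x512x3 uint8, red, green, blue), "fx", "fy", "cx", "cy" (pixels), "D" ([k1, k2, p1, p2, k3] as OpenCV has them; the pictures are not rectified), "rvec" (rotation vector, rad) and "tvec" (3), from world to camera coordinates, as OpenCV has them. Camera axes: x right, y down, z forward; pixel columns grow to the right and rows downward; lengths in mm; the calibration is good to about 2 mm. A picture is of the moment at which its call begins. There is no depth.
- env.job_done(): hands the job in, once; it reports no verdict.
The state is a dict: "t": time; "joints": joint angles; "qvel": joint speeds; "tau": joint torques, N m; "eef_pos": TCP position; "tcp_rot": TCP orientation; "ft_force": force on the tool from outside, world axes, zero at the start; "moment": the same for the moment, N m; "opening": opening from 0.0 (shut) to 1.0 (fully open).
Only numpy, scipy, OpenCV 4.12 (cv2) and the standard library are available. Lean on these libraries where they do the work, as an engineer would, in place of code of your own. Each camera call takes 0.05 s, during which the arm holds its last target.

## Working session

There is one attempt and no reset: what is moved stays moved. The work goes in short steps, Python scripts to look and compute and a shell command to move; the robot and the scene stay as the last step left them, time stands still between calls to the robot, and variables do not carry over. Pictures are saved under pics/ and viewed, and the job is handed in when it is done.

```bash
ls; mkdir -p pics; python3 - <<'E'
from cell import env
import cv2
print(env.state())
for n in ("side","top"):
    c=env.read_camera(n); cv2.imwrite(f"pics/{n}0.png",cv2.cvtColor(c["img"],cv2.COLOR_RGB2BGR))
    print(n,{k:v for k,v in c.items() if k!="img"})
E
```

```text
pics
{'t': 0.0, 'joints': array([-1.42657599e+00,  4.91549381e-01,  1.55945208e+00, -4.33201008e-05,
        1.09169797e+00, -1.05638249e-01]), 'qvel': array([ 0.00159427,  0.000415  , -0.0019663 ,  0.00061237, -0.00158536,
        0.00036239]), 'tau': array([-1.16976782e-03, -6.12642503e+01, -2.58178461e+01,  6.91433530e-02,
        4.82101820e-02, -8.43375119e-05]), 'eef_pos': array([ 154.53241049, -605.55728964,  404.16705254]), 'tcp_rot': array([-3.14048800e+00, -7.84939147e-05,  2.49878529e-01]), 'ft_force': array([-0.00805735,  0.08695443, -0.08791311]), 'moment': array([ 0.01948501,  0.01455452, -0.01987577]), 'opening': 0.9992573849908858}
side {'fx': 477.9073457566463, 'fy': 477.9073457566463, 'cx': 259.76704364012323, 'cy': 195.40139715543555, 'D': array([-0.10297704,  0.        ,  0.        ,  0.        ,  0.        ]), 'rvec': array([ 0.27116121, -2.69579153,  1.3646992 ]), 'tvec': array([ 597.55029271,   98.77264762, 1067.64326959])}
top {'fx': 498.77512597688457, 'fy': 498.77512597688457, 'cx': 251.84090399569084, 'cy': 186.02413172447638, 'D': array([-0.09258333,  0.        ,  0.        ,  0.        ,  0.        ]), 'rvec': array([ 2.10318964, -2.14127946,  0.17811241]), 'tvec': array([  78.4645197 ,  598.15326206, 1281.42046033])}
```

View pics/side0.png

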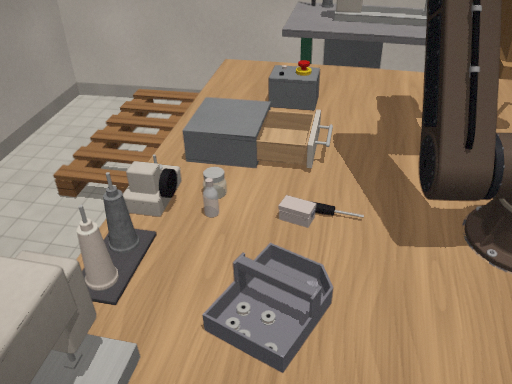

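View pics/top0.png

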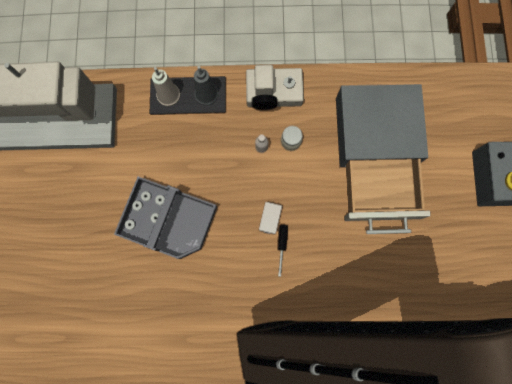

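```bash
python3 - <<'E'
import cv2
a=cv2.imread("pics/top0.png")
cv2.imwrite("pics/z1.png",cv2.resize(a[165:270,105:230],None,fx=6,fy=5.7,interpolation=cv2.INTER_CUBIC)[:600])
cv2.imwrite("pics/z2.png",cv2.resize(a[110:290,240:440],None,fx=4,fy=3.33,interpolation=cv2.INTER_CUBIC)[:600])
cv2.imwrite("pics/z2.png",cv2.resize(a[75:275,240:440],(600,600),interpolation=cv2.INTER_CUBIC))
b=cv2.imread("pics/side0.png")
cv2.imwrite("pics/z3.png",cv2.resize(b[90:240,180:380],(800,600),interpolation=cv2.INTER_CUBIC))
E
```

```text
(no output)
```

View pics/z1.png

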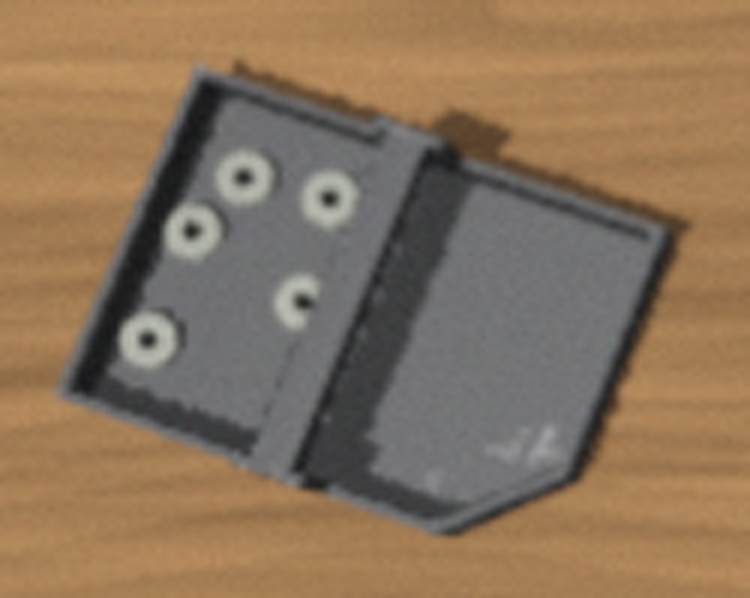

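View pics/z2.png

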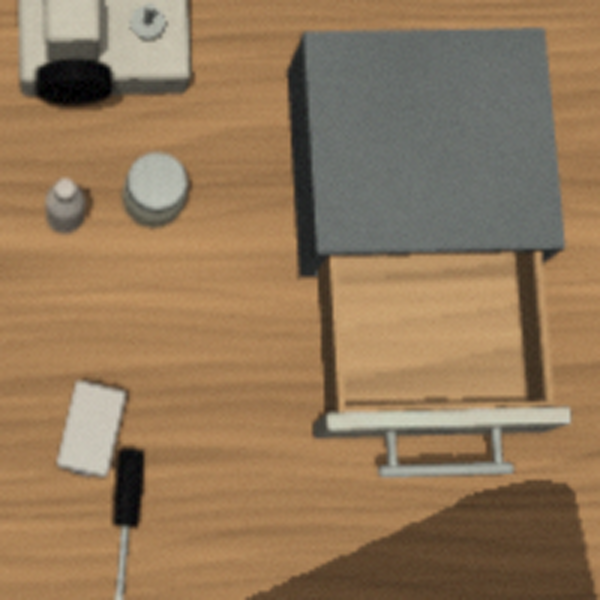

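View pics/z3.png

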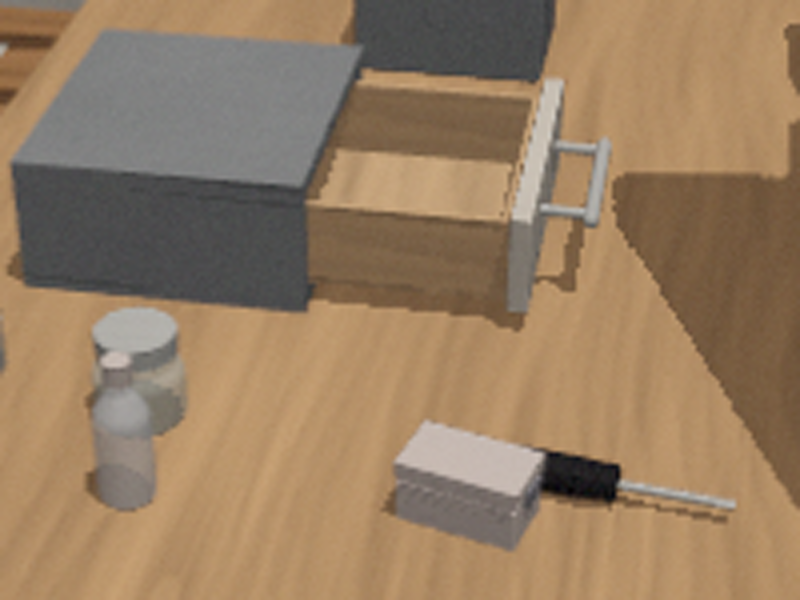

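```bash
cat > h.py <<'E'
import numpy as np, cv2
from scipy.spatial.transform import Rotation as Ro
from cell import env
def cam(n):
    c=env.read_camera(n); c["K"]=np.array([[c["fx"],0,c["cx"]],[0,c["fy"],c["cy"]],[0,0,1.]]); return c
def back(c,uv,z):
    R=cv2.Rodrigues(c["rvec"])[0]; C=-R.T@c["tvec"]
    p=cv2.undistortPoints(np.array(uv,float).reshape(-1,1,2),c["K"],c["D"]).reshape(-1,2)
    d=np.c_[p,np.ones(len(p))]@R
    return C+d*((z-C[2])/d[:,2])[:,None]
def proj(c,P):
    return cv2.projectPoints(np.array(P,float).reshape(-1,1,3),c["rvec"],c["tvec"],c["K"],c["D"])[0].reshape(-1,2)
E
python3 - <<'E'
from h import *
np.set_printoptions(precision=1,suppress=True)
c=cam("top")
Z2=lambda p:(np.array(p)+.5)/3-.5+[240,75]
Z1=lambda p:(np.array(p)+.5)/[6,5.7]-.5+[105,165]
Z3=lambda p:(np.array(p)+.5)/4-.5+[180,90]
for n,p,z in [("pack",[(78,380),(126,391),(106,476),(58,464)],44),("cab",[(305,30),(546,28),(563,246),(320,252)],100),
 ("handle",[(380,470),(512,466)],65),("board top front edge",[(328,428),(569,422)],85),("sd",[(118,450),(143,450),(140,525),(115,525)],12),("sdtip",[(120,598)],5),
 ("bottlecap",[(67,187)],100),("jar",[(157,180)],65)]:
    P=back(c,Z2(p),z); print(n,P[:,:2].tolist() if 0 else P[:,:2], np.linalg.norm(np.diff(P,axis=0),axis=1),P.mean(0))
for n,p,z in [("tote",[(198,68),(685,225),(575,480),(445,532),(62,392)],45),("bar",[(400,130),(275,470)],95)]:
    P=back(c,Z1(p),z); print(n,P[:,:2], np.linalg.norm(np.diff(P,axis=0),axis=1),P.mean(0))
s=cam("side")
for n,p,z in [("pack",[(428,422),(545,458),(515,495+5),(396,465)],44),("handle",[(606,140),(592,220)],62),("cab",[(103,32),(362,47),(308,187),(15,163)],100)]:
    P=back(s,Z3(p),z); print("side",n,P[:,:2], np.linalg.norm(np.diff(P,axis=0),axis=1),P.mean(0))
E
```

```text
pack [[558.9  31.4]
 [548.1 -11.2]
 [472.5   8.5]
 [484.   50.8]] [44.  78.1 43.8] [515.9  19.9  44. ]
cab [[ 864.2 -178.6]
 [ 863.6 -398.2]
 [ 660.8 -395.9]
 [ 659.1 -180.9]] [219.6 202.8 215. ] [ 761.9 -288.4  100. ]
handle [[ 471.2 -230.3]
 [ 472.  -347.2]] [116.9] [ 471.6 -288.7   65. ]
board top front edge [[ 506.7 -182.7]
 [ 507.4 -394. ]] [211.2] [ 507.  -288.4   85. ]
sd [[498.7  -4.1]
 [498.2 -26.8]
 [430.5 -22.2]
 [430.9   0.3]] [22.7 67.9 22.5] [464.6 -13.2  12. ]
sdtip [[365.7  -2.8]] [] [365.7  -2.8   5. ]
bottlecap [[721.8  38.3]] [] [721.8  38.3 100. ]
jar [[736.7 -43.5]] [] [736.7 -43.5  65. ]
tote [[633.5 379. ]
 [553.7 157.4]
 [434.9 206.7]
 [411.7 264.2]
 [479.2 437.1]] [235.5 128.6  62.  185.6] [502.6 288.9  45. ]
bar [[592.5 277.3]
 [438.4 329.4]] [162.6] [515.4 303.4  95. ]
side pack [[545.9  -6.8]
 [473.1  15.6]
 [485.3  57.9]
 [557.3  38.4]] [76.1 44.  74.5] [515.4  26.3  44. ]
side handle [[ 470.9 -351.1]
 [ 470.2 -233.1]] [118.] [ 470.6 -292.1   62. ]
side cab [[ 862.6 -387.2]
 [ 660.7 -394.5]
 [ 655.  -176.2]
 [ 858.8 -173.8]] [202.  218.5 203.8] [ 759.3 -282.9  100. ]
```

```bash
cat >> h.py <<'E'
def plan(pos,rpy=None):
    """units of shift & turn from measured pose to world pos (TCP), rpy"""
    s=env.state(); R=Ro.from_euler("xyz",s["tcp_rot"]); T=R if rpy is None else Ro.from_euler("xyz",rpy)
    d=R.inv().apply(np.array(pos)-s["eef_pos"])/150; r=(R.inv()*T).as_rotvec()/(np.pi/4)
    print("xyz",d.round(3),"r",r.round(3),"at",s["eef_pos"].round(1),s["tcp_rot"].round(3),"t",s["t"],"F",s["ft_force"].round(1),"open",round(s["opening"],3))
E
python3 -m pendant '[{"x":0.9,"y":-0.9,"rz":0.2,"jaw":0.75},{"x":0.9,"y":-0.9,"rz":0.4,"jaw":0.75},{"x":0.9,"y":-0.9,"rz":0.65,"jaw":0.75},{"x":0.9,"y":-0.9,"rz":0.65,"jaw":0.75}]'
python3 -c "
from h import *
plan((530,18,330),(3.1416,0,-.26))"
```

```text
xyz [ 3.453 -3.409  0.499] r [-0.001  0.     0.649] at [ 154.5 -605.6  404.4] [-3.141 -0.     0.25 ] t 0.2 F [0.  0.7 0.1] open 0.997invalid input
```

```bash
python3 -m pendant '[{"x":0.9,"y":-0.9,"z":0.0,"rx":0.0,"ry":0.0,"rz":0.2,"jaw":0.75},{"x":0.9,"y":-0.9,"z":0.0,"rx":0.0,"ry":0.0,"rz":0.4,"jaw":0.75},{"x":0.9,"y":-0.9,"z":0.0,"rx":0.0,"ry":0.0,"rz":0.65,"jaw":0.75},{"x":0.9,"y":-0.9,"z":0.0,"rx":0.0,"ry":0.0,"rz":0.65,"jaw":0.75}]'
python3 -c "
from h import *
plan((530,18,330),(3.1416,0,-.26))"
```

```text
t: 0.7
eef_pos: [253.3, -438.7, 405.1]
tcp_rot: [-3.141, 0.0, -0.261]
ft_force: [-0.1, -0.1, 0.0]
opening: 0.757
xyz [ 0.998 -3.417  0.502] r [-0.001  0.    -0.001] at [ 253.3 -438.7  405.1] [-3.141  0.    -0.261] t 0.7 F [-0.1 -0.1  0. ] open 0.757
```

```bash
M='python3 -m pendant'
python3 -m pendant '[{"x":0.4,"y":-0.95,"z":0.0,"rx":0.0,"ry":0.0,"rz":0.0,"jaw":0.75},{"x":0.4,"y":-0.95,"z":0.0,"rx":0.0,"ry":0.0,"rz":0.0,"jaw":0.75},{"x":0.4,"y":-0.95,"z":0.0,"rx":0.0,"ry":0.0,"rz":0.0,"jaw":0.75}]'
python3 -m pendant '[{"x":0.4,"y":-0.95,"z":0.0,"rx":0.0,"ry":0.0,"rz":0.0,"jaw":0.75},{"x":0.4,"y":-0.95,"z":0.0,"rx":0.0,"ry":0.0,"rz":0.0,"jaw":0.75},{"x":0.4,"y":-0.95,"z":0.0,"rx":0.0,"ry":0.0,"rz":0.0,"jaw":0.75}]'
python3 -m pendant '[{"x":0.2,"y":-0.95,"z":0.0,"rx":0.0,"ry":0.0,"rz":0.0,"jaw":0.75},{"x":0.2,"y":-0.95,"z":0.0,"rx":0.0,"ry":0.0,"rz":0.0,"jaw":0.75},{"x":0.2,"y":-0.95,"z":0.0,"rx":0.0,"ry":0.0,"rz":0.0,"jaw":0.75}]'
python3 -c "
from h import *
plan((530,18,250),(3.1416,0,-.26))"
```

```text
t: 1.08
eef_pos: [347.7, -317.8, 404.8]
tcp_rot: [3.141, -0.0, -0.258]
ft_force: [0.1, -0.5, 1.1]
opening: 0.748
t: 1.45
eef_pos: [442.8, -195.5, 404.8]
tcp_rot: [3.141, -0.0, -0.258]
ft_force: [0.6, 0.1, 0.1]
opening: 0.748
t: 1.82
eef_pos: [508.4, -65.0, 404.6]
tcp_rot: [-3.142, -0.0, -0.257]
ft_force: [0.7, -0.7, -0.2]
opening: 0.75
xyz [-1.000e-03 -5.720e-01  1.031e+00] r [-0.    -0.     0.004] at [508.4 -65.  404.6] [-3.142 -0.    -0.257] t 1.825 F [ 0.7 -0.7 -0.2] open 0.75
```

```bash
python3 -m pendant '[{"x":0.0,"y":-0.57,"z":0.0,"rx":0.0,"ry":0.0,"rz":0.0,"jaw":0.75},{"x":0.0,"y":-0.57,"z":0.3,"rx":0.0,"ry":0.0,"rz":0.0,"jaw":0.75},{"x":0.0,"y":-0.57,"z":0.7,"rx":0.0,"ry":0.0,"rz":0.0,"jaw":0.75},{"x":0.0,"y":-0.57,"z":0.93,"rx":0.0,"ry":0.0,"rz":0.0,"jaw":0.75},{"x":0.0,"y":-0.57,"z":0.93,"rx":0.0,"ry":0.0,"rz":0.0,"jaw":0.75},{"x":0.0,"y":-0.57,"z":0.93,"rx":0.0,"ry":0.0,"rz":0.0,"jaw":0.75}]'
python3 - <<'E'
from h import *
plan((530,18,205),(3.1416,0,-.26))
for n in ("side","top"):
    c=cam(n)
    uv=proj(c,[(516,22,44)])[0]; print(n,uv)
    x,y=(int(v) for v in uv); a=cv2.cvtColor(c["img"],cv2.COLOR_RGB2BGR)[max(y-60,0):y+60,x-80:x+80]
    cv2.imwrite(f"pics/g_{n}.png",cv2.resize(a,(640,480),interpolation=cv2.INTER_CUBIC))
E
```

```text
t: 2.58
eef_pos: [529.8, 15.1, 266.3]
tcp_rot: [-3.141, -0.001, -0.261]
ft_force: [-0.7, -0.3, -0.1]
opening: 0.749
xyz [-0.004 -0.019  0.409] r [-0.    -0.002 -0.001] at [529.8  15.1 266.3] [-3.141e+00 -1.000e-03 -2.610e-01] t 2.575 F [-0.7 -0.3 -0.1] open 0.749
side [297.2598736  203.67342803]
top [269.54401359 217.15514978]
```

View pics/g_side.png

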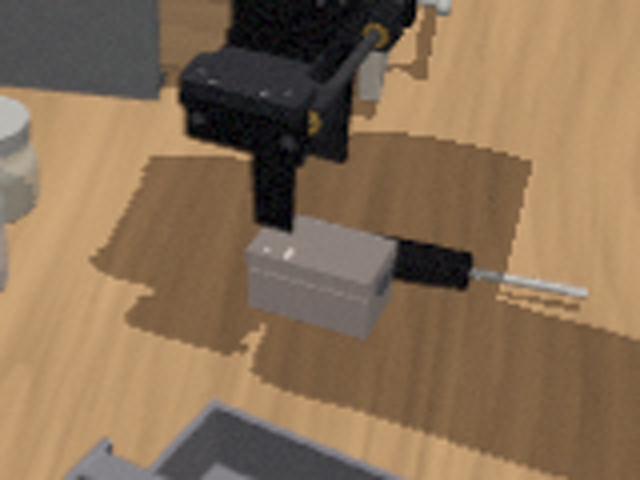

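View pics/g_top.png

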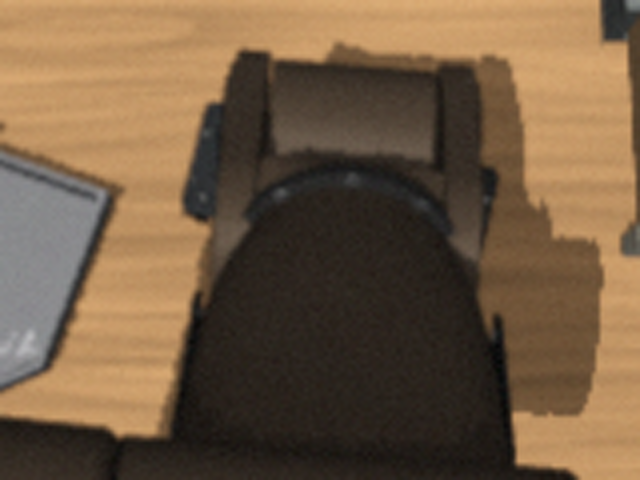

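```bash
python3 -m pendant '[{"x":0.0,"y":-0.02,"z":0.2,"rx":0.0,"ry":0.0,"rz":0.0,"jaw":0.75},{"x":0.0,"y":-0.02,"z":0.3,"rx":0.0,"ry":0.0,"rz":0.0,"jaw":0.75},{"x":0.0,"y":-0.02,"z":0.41,"rx":0.0,"ry":0.0,"rz":0.0,"jaw":0.75},{"x":0.0,"y":-0.02,"z":0.41,"rx":0.0,"ry":0.0,"rz":0.0,"jaw":0.75}]'
python3 -m pendant '[{"x":0.0,"y":0.0,"z":0.0,"rx":0.0,"ry":0.0,"rz":0.0,"jaw":0.3},{"x":0.0,"y":0.0,"z":0.0,"rx":0.0,"ry":0.0,"rz":0.0,"jaw":0.3},{"x":0.0,"y":0.0,"z":0.0,"rx":0.0,"ry":0.0,"rz":0.0,"jaw":0.3},{"x":0.0,"y":0.0,"z":0.0,"rx":0.0,"ry":0.0,"rz":0.0,"jaw":0.3},{"x":0.0,"y":0.0,"z":0.0,"rx":0.0,"ry":0.0,"rz":0.0,"jaw":0.3}]'
```

```text
t: 3.18
eef_pos: [529.9, 18.4, 203.0]
tcp_rot: [3.141, 0.001, -0.261]
ft_force: [-0.1, -0.1, 1.7]
opening: 0.749
t: 3.8
eef_pos: [530.0, 18.4, 204.1]
tcp_rot: [3.142, -0.001, -0.261]
ft_force: [-1.2, -0.3, 6.6]
opening: 0.481
```

```bash
python3 -m pendant '[{"x":0.0,"y":0.0,"z":-0.1,"rx":0.0,"ry":0.0,"rz":0.0,"jaw":0.3},{"x":0.0,"y":0.0,"z":-0.35,"rx":0.0,"ry":0.0,"rz":0.0,"jaw":0.3},{"x":0.0,"y":0.0,"z":-0.65,"rx":0.0,"ry":0.0,"rz":0.0,"jaw":0.3},{"x":0.0,"y":0.0,"z":-0.9,"rx":0.0,"ry":0.0,"rz":0.0,"jaw":0.3},{"x":0.0,"y":0.0,"z":-1.0,"rx":0.0,"ry":0.0,"rz":0.0,"jaw":0.3},{"x":0.0,"y":0.0,"z":-1.0,"rx":0.0,"ry":0.0,"rz":0.0,"jaw":0.3}]'
python3 -c "
from h import *
plan((605,-288,354),(3.1416,0,0))"
```

```text
t: 4.55
eef_pos: [529.7, 18.5, 354.2]
tcp_rot: [-3.141, -0.001, -0.261]
ft_force: [-0.2, 0.5, -1.6]
opening: 0.483
xyz [1.012 1.845 0.002] r [ 0.    -0.002 -0.332] at [529.7  18.5 354.2] [-3.141e+00 -1.000e-03 -2.610e-01] t 4.55 F [-0.2  0.5 -1.6] open 0.483
```

```bash
python3 -m pendant '[{"x":0.1,"y":0.2,"z":0.0,"rx":0.0,"ry":0.0,"rz":-0.1,"jaw":0.3},{"x":0.25,"y":0.45,"z":0.0,"rx":0.0,"ry":0.0,"rz":-0.2,"jaw":0.3},{"x":0.4,"y":0.75,"z":0.0,"rx":0.0,"ry":0.0,"rz":-0.33,"jaw":0.3},{"x":0.5,"y":0.92,"z":0.0,"rx":0.0,"ry":0.0,"rz":-0.33,"jaw":0.3},{"x":0.5,"y":0.92,"z":0.0,"rx":0.0,"ry":0.0,"rz":-0.33,"jaw":0.3}]'
python3 -c "
from h import *
plan((605,-288,354),(3.1416,0,0))"
```

```text
t: 5.18
eef_pos: [566.9, -135.9, 351.6]
tcp_rot: [-3.141, 0.003, -0.004]
ft_force: [0.5, 0.5, -0.1]
opening: 0.48
xyz [ 0.258  1.013 -0.018] r [-0.001  0.003 -0.005] at [ 566.9 -135.9  351.6] [-3.141e+00  3.000e-03 -4.000e-03] t 5.175 F [ 0.5  0.5 -0.1] open 0.48
```

```bash
python3 -m pendant '[{"x":0.08,"y":0.3,"z":0.0,"rx":0.0,"ry":0.0,"rz":0.0,"jaw":0.3},{"x":0.18,"y":0.65,"z":0.0,"rx":0.0,"ry":0.0,"rz":0.0,"jaw":0.3},{"x":0.24,"y":0.9,"z":0.0,"rx":0.0,"ry":0.0,"rz":0.0,"jaw":0.3},{"x":0.25,"y":1.0,"z":0.0,"rx":0.0,"ry":0.0,"rz":0.0,"jaw":0.3},{"x":0.25,"y":1.0,"z":0.0,"rx":0.0,"ry":0.0,"rz":0.0,"jaw":0.3},{"x":0.25,"y":1.0,"z":0.0,"rx":0.0,"ry":0.0,"rz":0.0,"jaw":0.3}]'
python3 - <<'E'
from h import *
plan((605,-288,228),(3.1416,0,0))
for n in ("side","top"):
    c=cam(n)
    cv2.imwrite(f"pics/d_{n}.png",cv2.cvtColor(c["img"],cv2.COLOR_RGB2BGR))
E
```

```text
t: 5.92
eef_pos: [604.0, -282.7, 353.5]
tcp_rot: [-3.141, 0.001, -0.001]
ft_force: [-1.0, 0.9, -1.4]
opening: 0.482
xyz [0.007 0.036 0.837] r [-0.001  0.001 -0.001] at [ 604.  -282.7  353.5] [-3.141e+00  1.000e-03 -1.000e-03] t 5.925 F [-1.   0.9 -1.4] open 0.482
```

View pics/d_side.png

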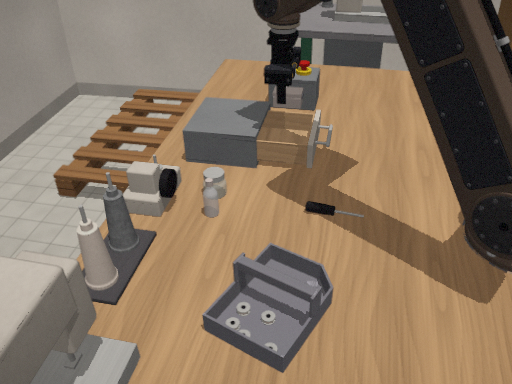

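View pics/d_top.png

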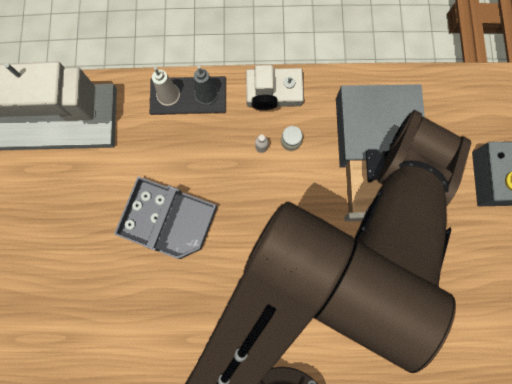

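```bash
python3 -m pendant '[{"x":0.0,"y":0.03,"z":0.1,"rx":0.0,"ry":0.0,"rz":0.0,"jaw":0.3},{"x":0.0,"y":0.03,"z":0.35,"rx":0.0,"ry":0.0,"rz":0.0,"jaw":0.3},{"x":0.0,"y":0.03,"z":0.6,"rx":0.0,"ry":0.0,"rz":0.0,"jaw":0.3},{"x":0.0,"y":0.03,"z":0.77,"rx":0.0,"ry":0.0,"rz":0.0,"jaw":0.3},{"x":0.0,"y":0.03,"z":0.83,"rx":0.0,"ry":0.0,"rz":0.0,"jaw":0.3},{"x":0.0,"y":0.03,"z":0.84,"rx":0.0,"ry":0.0,"rz":0.0,"jaw":0.3},{"x":0.0,"y":0.03,"z":0.845,"rx":0.0,"ry":0.0,"rz":0.0,"jaw":0.3},{"x":0.0,"y":0.03,"z":0.845,"rx":0.0,"ry":0.0,"rz":0.0,"jaw":0.3}]'
python3 -c "
from h import *
plan((605,-288,226),(3.1416,0,0))"
```

```text
t: 7.02
eef_pos: [604.2, -288.8, 227.9]
tcp_rot: [3.141, -0.001, -0.002]
ft_force: [0.2, -0.3, -1.2]
opening: 0.482
xyz [ 0.006 -0.005  0.013] r [ 0.001 -0.002 -0.002] at [ 604.2 -288.8  227.9] [ 3.141e+00 -1.000e-03 -2.000e-03] t 7.025 F [ 0.2 -0.3 -1.2] open 0.482
```

```bash
python3 -m pendant '[{"x":0.0,"y":0.0,"z":0.01,"rx":0.0,"ry":0.0,"rz":0.0,"jaw":0.48},{"x":0.0,"y":0.0,"z":0.01,"rx":0.0,"ry":0.0,"rz":0.0,"jaw":0.65},{"x":0.0,"y":0.0,"z":0.01,"rx":0.0,"ry":0.0,"rz":0.0,"jaw":0.65},{"x":0.0,"y":0.0,"z":0.01,"rx":0.0,"ry":0.0,"rz":0.0,"jaw":0.65},{"x":0.0,"y":0.0,"z":0.01,"rx":0.0,"ry":0.0,"rz":0.0,"jaw":0.65},{"x":0.0,"y":0.0,"z":-0.1,"rx":0.0,"ry":0.0,"rz":0.0,"jaw":0.65},{"x":0.0,"y":0.0,"z":-0.3,"rx":0.0,"ry":0.0,"rz":0.0,"jaw":0.65},{"x":0.0,"y":0.0,"z":-0.6,"rx":0.0,"ry":0.0,"rz":0.0,"jaw":0.65},{"x":0.0,"y":0.0,"z":-0.7,"rx":0.0,"ry":0.0,"rz":0.0,"jaw":0.65},{"x":0.0,"y":0.0,"z":-0.7,"rx":0.0,"ry":0.0,"rz":0.0,"jaw":0.65}]'
python3 - <<'E'
from h import *
plan((440,-288,320),(3.1416,0,1.57))
c=cam("side")
cv2.imwrite(f"pics/e_side.png",cv2.resize(cv2.cvtColor(c["img"],cv2.COLOR_RGB2BGR)[60:210,180:380],(800,600),interpolation=cv2.INTER_CUBIC))
E
```

```text
t: 8.28
eef_pos: [603.9, -288.7, 333.2]
tcp_rot: [3.14, -0.002, -0.002]
ft_force: [-0.2, 0.3, -0.8]
opening: 0.648
xyz [-1.093 -0.003  0.086] r [ 3.000e-03 -1.000e-03 -2.001e+00] at [ 603.9 -288.7  333.2] [ 3.14e+00 -2.00e-03 -2.00e-03] t 8.275 F [-0.2  0.3 -0.8] open 0.648
```

View pics/e_side.png

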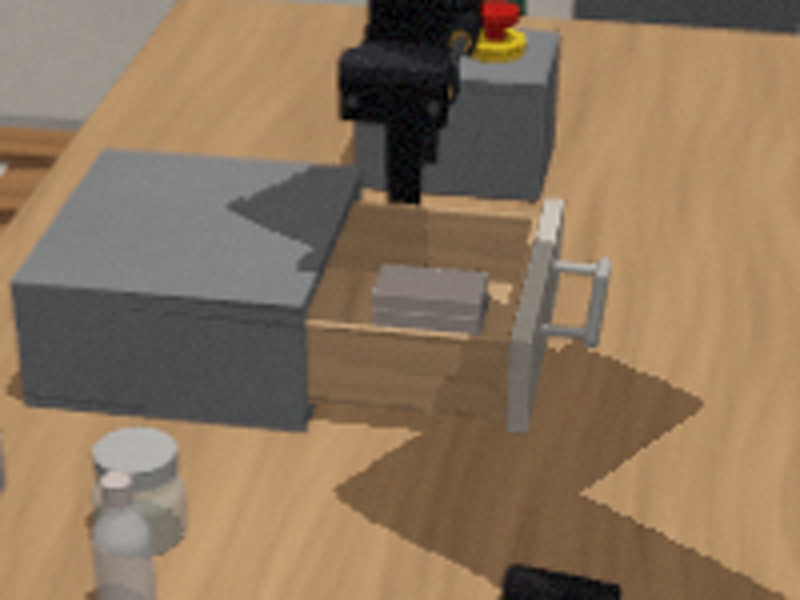

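```bash
python3 -m pendant '[{"x":-0.2,"y":0.0,"z":0.0,"rx":0.0,"ry":0.0,"rz":0.0,"jaw":0.0},{"x":-0.6,"y":0.0,"z":0.0,"rx":0.0,"ry":0.0,"rz":0.0,"jaw":0.0},{"x":-0.9,"y":0.0,"z":0.0,"rx":0.0,"ry":0.0,"rz":0.0,"jaw":0.0},{"x":-1.0,"y":0.0,"z":0.0,"rx":0.0,"ry":0.0,"rz":0.0,"jaw":0.0},{"x":-1.0,"y":0.0,"z":0.0,"rx":0.0,"ry":0.0,"rz":0.0,"jaw":0.0},{"x":-1.0,"y":0.0,"z":0.0,"rx":0.0,"ry":0.0,"rz":0.0,"jaw":0.0}]'
python3 -c "
from h import *
plan((440,-288,239),(3.1416,0,0))"
```

```text
t: 9.07
eef_pos: [455.1, -288.7, 331.6]
tcp_rot: [3.142, -0.0, -0.001]
ft_force: [1.3, -0.4, -0.4]
opening: 0.076
xyz [-0.101 -0.005  0.617] r [ 0.    -0.    -0.002] at [ 455.1 -288.7  331.6] [ 3.142e+00 -0.000e+00 -1.000e-03] t 9.075 F [ 1.3 -0.4 -0.4] open 0.076
```

```bash
python3 -m pendant '[{"x":-0.1,"y":0.0,"z":0.0,"rx":0.0,"ry":0.0,"rz":0.0,"jaw":0.0},{"x":-0.1,"y":0.0,"z":0.3,"rx":0.0,"ry":0.0,"rz":0.0,"jaw":0.0},{"x":-0.1,"y":0.0,"z":0.55,"rx":0.0,"ry":0.0,"rz":0.0,"jaw":0.0},{"x":-0.1,"y":0.0,"z":0.62,"rx":0.0,"ry":0.0,"rz":0.0,"jaw":0.0},{"x":-0.1,"y":0.0,"z":0.62,"rx":0.0,"ry":0.0,"rz":0.0,"jaw":0.0}]'
python3 - <<'E'
from h import *
plan((594,-288,239),(3.1416,0,0))
c=cam("side")
cv2.imwrite(f"pics/f_side.png",cv2.resize(cv2.cvtColor(c["img"],cv2.COLOR_RGB2BGR)[60:210,180:380],(800,600),interpolation=cv2.INTER_CUBIC))
E
```

```text
t: 9.7
eef_pos: [439.1, -288.6, 239.0]
tcp_rot: [-3.141, 0.001, -0.001]
ft_force: [-0.5, -0.2, 0.4]
opening: 0.004
xyz [ 1.033 -0.005 -0.   ] r [-0.001  0.001 -0.002] at [ 439.1 -288.6  239. ] [-3.141e+00  1.000e-03 -1.000e-03] t 9.7 F [-0.5 -0.2  0.4] open 0.004
```

View pics/f_side.png

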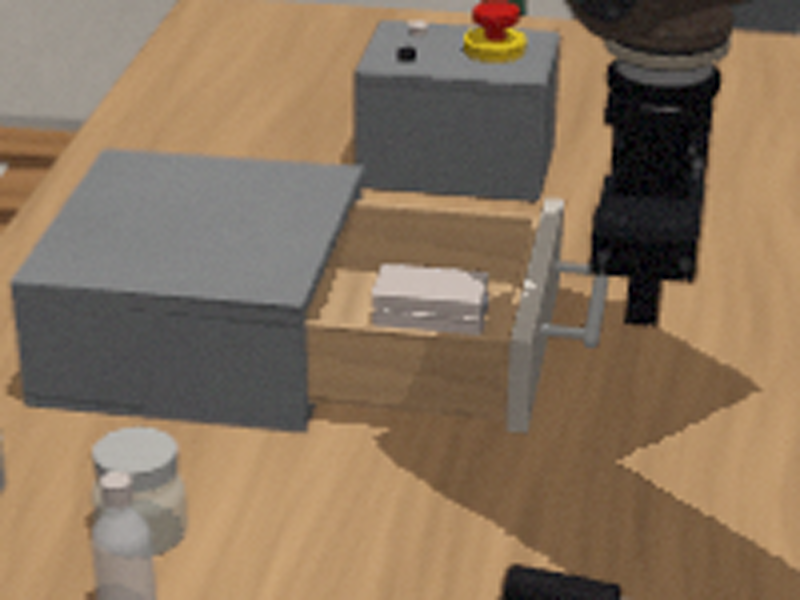

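Fingers (crop 640,300) stand in front of the bar (600,300), the pack lies flat in the drawer. Push.

```bash
python3 -m pendant '[{"x":0.08,"y":0.0,"z":0.0,"rx":0.0,"ry":0.0,"rz":0.0,"jaw":0.0},{"x":0.14,"y":0.0,"z":0.0,"rx":0.0,"ry":0.0,"rz":0.0,"jaw":0.0},{"x":0.2,"y":0.0,"z":0.0,"rx":0.0,"ry":0.0,"rz":0.0,"jaw":0.0},{"x":0.28,"y":0.0,"z":0.0,"rx":0.0,"ry":0.0,"rz":0.0,"jaw":0.0},{"x":0.38,"y":0.0,"z":0.0,"rx":0.0,"ry":0.0,"rz":0.0,"jaw":0.0},{"x":0.48,"y":0.0,"z":0.0,"rx":0.0,"ry":0.0,"rz":0.0,"jaw":0.0},{"x":0.58,"y":0.0,"z":0.0,"rx":0.0,"ry":0.0,"rz":0.0,"jaw":0.0},{"x":0.68,"y":0.0,"z":0.0,"rx":0.0,"ry":0.0,"rz":0.0,"jaw":0.0},{"x":0.76,"y":0.0,"z":0.0,"rx":0.0,"ry":0.0,"rz":0.0,"jaw":0.0},{"x":0.8,"y":0.0,"z":0.0,"rx":0.0,"ry":0.0,"rz":0.0,"jaw":0.0}]'
python3 -m pendant '[{"x":0.06,"y":0.0,"z":0.0,"rx":0.0,"ry":0.0,"rz":0.0,"jaw":0.0},{"x":0.1,"y":0.0,"z":0.0,"rx":0.0,"ry":0.0,"rz":0.0,"jaw":0.0},{"x":0.13,"y":0.0,"z":0.0,"rx":0.0,"ry":0.0,"rz":0.0,"jaw":0.0},{"x":0.15,"y":0.0,"z":0.0,"rx":0.0,"ry":0.0,"rz":0.0,"jaw":0.0},{"x":0.15,"y":0.0,"z":0.0,"rx":0.0,"ry":0.0,"rz":0.0,"jaw":0.0}]'
python3 - <<'E'
from h import *
plan((594,-288,239),(3.1416,0,0))
c=cam("side")
cv2.imwrite(f"pics/f2_side.png",cv2.resize(cv2.cvtColor(c["img"],cv2.COLOR_RGB2BGR)[60:210,180:380],(800,600),interpolation=cv2.INTER_CUBIC))
E
```

```text
t: 11.0
eef_pos: [559.8, -288.7, 238.9]
tcp_rot: [3.141, -0.0, -0.001]
ft_force: [-2.2, -0.1, 0.7]
opening: 0.005
t: 11.62
eef_pos: [581.7, -288.8, 239.0]
tcp_rot: [3.141, -0.001, -0.002]
ft_force: [0.1, -0.1, 0.3]
opening: 0.002
xyz [ 0.082 -0.005  0.   ] r [ 0.    -0.001 -0.002] at [ 581.7 -288.8  239. ] [ 3.141e+00 -1.000e-03 -2.000e-03] t 11.625 F [ 0.1 -0.1  0.3] open 0.002
```

View pics/f2_side.png

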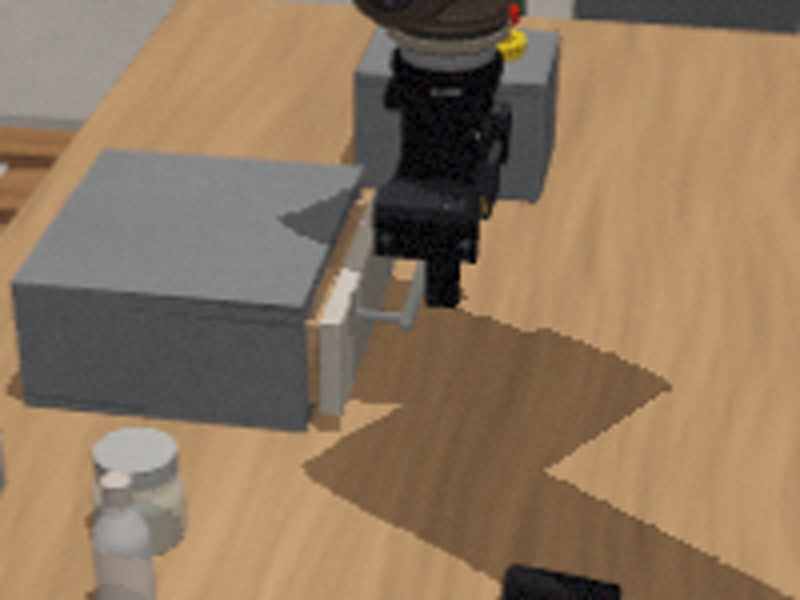

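```bash
python3 -m pendant '[{"x":0.03,"y":0.0,"z":0.0,"rx":0.0,"ry":0.0,"rz":0.0,"jaw":0.0},{"x":0.05,"y":0.0,"z":0.0,"rx":0.0,"ry":0.0,"rz":0.0,"jaw":0.0},{"x":0.065,"y":0.0,"z":0.0,"rx":0.0,"ry":0.0,"rz":0.0,"jaw":0.0},{"x":0.065,"y":0.0,"z":0.0,"rx":0.0,"ry":0.0,"rz":0.0,"jaw":0.0}]'
python3 -m pendant '[{"x":0.015,"y":0.0,"z":0.0,"rx":0.0,"ry":0.0,"rz":0.0,"jaw":0.0},{"x":0.015,"y":0.0,"z":0.0,"rx":0.0,"ry":0.0,"rz":0.0,"jaw":0.0}]'
python3 -m pendant '[{"x":0.015,"y":0.0,"z":0.0,"rx":0.0,"ry":0.0,"rz":0.0,"jaw":0.0},{"x":0.015,"y":0.0,"z":0.0,"rx":0.0,"ry":0.0,"rz":0.0,"jaw":0.0}]'
```

```text
t: 12.18
eef_pos: [591.5, -288.7, 239.0]
tcp_rot: [3.141, -0.0, -0.001]
ft_force: [-0.2, -0.6, -0.1]
opening: 0.007
t: 12.42
eef_pos: [593.0, -288.8, 238.9]
tcp_rot: [-3.141, 0.002, -0.001]
ft_force: [-7.7, -1.0, 3.3]
opening: 0.009
t: 12.68
eef_pos: [594.0, -289.0, 238.9]
tcp_rot: [-3.14, 0.007, -0.001]
ft_force: [-18.1, -1.7, 8.9]
opening: 0.01
```

```bash
python3 -m pendant '[{"x":0.0,"y":0.0,"z":0.0,"rx":0.0,"ry":0.0,"rz":0.0,"jaw":0.0},{"x":0.0,"y":0.0,"z":0.0,"rx":0.0,"ry":0.0,"rz":0.0,"jaw":0.0},{"x":-0.2,"y":0.0,"z":0.0,"rx":0.0,"ry":0.0,"rz":0.0,"jaw":0.0},{"x":-0.4,"y":0.0,"z":0.0,"rx":0.0,"ry":0.0,"rz":0.0,"jaw":0.0},{"x":-0.4,"y":0.0,"z":-0.3,"rx":0.0,"ry":0.0,"rz":0.0,"jaw":0.0},{"x":-0.4,"y":0.0,"z":-0.7,"rx":0.0,"ry":0.0,"rz":0.0,"jaw":0.0},{"x":-0.4,"y":0.0,"z":-1.0,"rx":0.0,"ry":0.0,"rz":0.0,"jaw":0.0},{"x":-0.4,"y":0.0,"z":-1.0,"rx":0.0,"ry":0.0,"rz":0.0,"jaw":0.0}]'
python3 - <<'E'
from h import *
plan((594,-288,239),(3.1416,0,0))
c=cam("side"); img=cv2.cvtColor(c["img"],cv2.COLOR_RGB2BGR)
cv2.imwrite("pics/h_side.png",cv2.resize(img[60:210,180:380],(800,600),interpolation=cv2.INTER_CUBIC))
cv2.imwrite("pics/t_side.png",cv2.resize(img[235:365,190:350],(800,600),interpolation=cv2.INTER_CUBIC))
E
```

```text
t: 13.68
eef_pos: [535.9, -288.6, 392.7]
tcp_rot: [3.138, -0.006, -0.001]
ft_force: [-0.3, -0.4, -1.2]
opening: 0.004
xyz [ 0.381 -0.009  1.027] r [ 0.005 -0.007 -0.002] at [ 535.9 -288.6  392.7] [ 3.138e+00 -6.000e-03 -1.000e-03] t 13.675 F [-0.3 -0.4 -1.2] open 0.004
```

View pics/h_side.png

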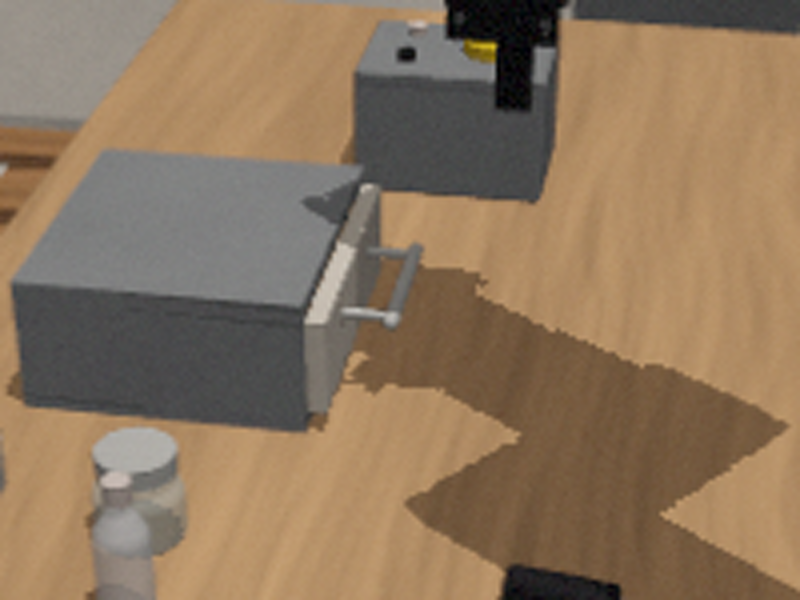

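View pics/t_side.png

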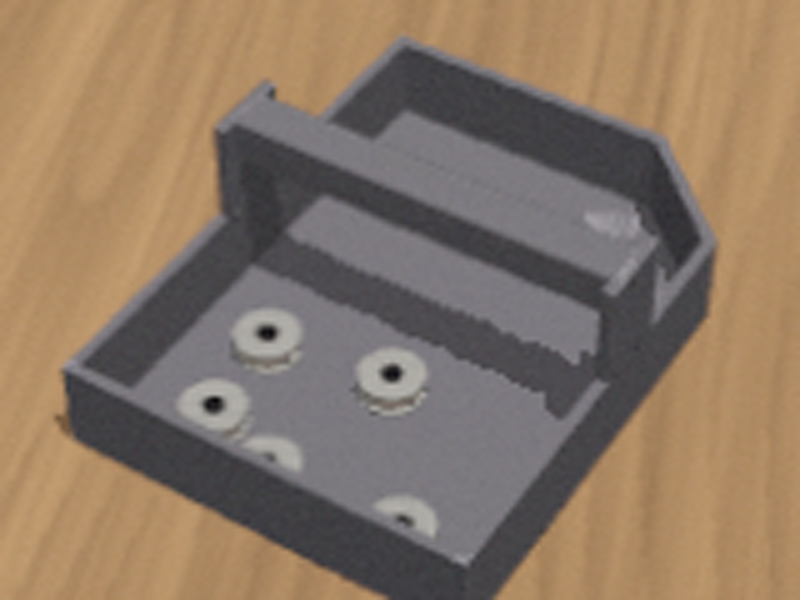

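```bash
python3 - <<'E'
from h import *
from scipy.optimize import least_squares
t=cam("top"); s=cam("side")
z1=(np.array([(198,68),(685,225),(575,480),(445,532),(62,392)])+.5)/[6,5.714]-.5+[105,165]
z3=(np.array([(402,38),(660,138),(715,240),(65,370),(468,572)])+.5)/[5,600/130]-.5+[190,235]
A=dict(px=(85,115),pm=(85,-115),d1=(-40,-115),d2=(-85,-70),mp=(-85,115))
a=np.array([A[k]+(45,) for k in("px","pm","d1","d2","mp")],float); b=np.array([A[k]+(45,) for k in("pm","d1","d2","px","mp")],float)
def f(p,w=(1,1)):
    T=lambda q:q@Ro.from_euler("z",p[2]).as_matrix().T+[p[0],p[1],0]
    return np.r_[w[0]*(proj(t,T(a))-z1).ravel(),w[1]*(proj(s,T(b))-z3).ravel()]
for w in((1,1),(1,0),(0,1)):
    r=least_squares(f,(510,300,-.3),args=(w,)); print(w,r.x.round(3),r.fun.round(1))
E
```

```text
(1, 1) [ 5.15535e+02  3.02658e+02 -3.64000e-01] [-0.3 -0.8 -2.8  0.  -1.  -0.6 -1.2  0.5 -1.2  1.  -0.4 -1.4  1.  -1.2
  0.4 -0.4 -0.5 -1.   0.3 -2. ]
(1, 0) [ 5.15487e+02  2.99079e+02 -3.67000e-01] [ 1.1 -0.9 -1.4  0.1  0.2 -0.5  0.   0.5  0.1  0.8  0.  -0.   0.  -0.
  0.  -0.   0.  -0.   0.  -0. ]
(0, 1) [ 5.15353e+02  3.05557e+02 -3.63000e-01] [-0.  -0.  -0.   0.  -0.  -0.  -0.   0.  -0.   0.  -0.7 -0.5  0.9 -0.2
  0.4  0.6 -0.8  0.3  0.2 -0.5]
```

```bash
python3 -m pendant '[{"x":0.0,"y":-0.4,"z":0.0,"rx":0.0,"ry":0.0,"rz":0.1,"jaw":0.6},{"x":0.0,"y":-0.8,"z":0.0,"rx":0.0,"ry":0.0,"rz":0.2,"jaw":0.6},{"x":0.0,"y":-1.0,"z":0.0,"rx":0.0,"ry":0.0,"rz":0.3,"jaw":0.6},{"x":0.0,"y":-1.0,"z":0.0,"rx":0.0,"ry":0.0,"rz":0.46,"jaw":0.6}]'
python3 -c "
from h import *
plan((515.5,302.5,340),(3.1416,0,-.364))"
```

```text
t: 14.32
eef_pos: [536.0, -136.5, 387.6]
tcp_rot: [-3.141, 0.003, -0.364]
ft_force: [0.2, -0.1, -0.5]
opening: 0.368
xyz [-1.168 -2.687  0.321] r [-0.     0.003  0.001] at [ 536.  -136.5  387.6] [-3.141e+00  3.000e-03 -3.640e-01] t 14.325 F [ 0.2 -0.1 -0.5] open 0.368
```

```bash
python3 -m pendant '[{"x":-0.4,"y":-0.9,"z":0.0,"rx":0.0,"ry":0.0,"rz":0.0,"jaw":0.6},{"x":-0.4,"y":-0.9,"z":0.0,"rx":0.0,"ry":0.0,"rz":0.0,"jaw":0.6},{"x":-0.4,"y":-0.9,"z":0.0,"rx":0.0,"ry":0.0,"rz":0.0,"jaw":0.6}]'
python3 -m pendant '[{"x":-0.4,"y":-0.9,"z":0.0,"rx":0.0,"ry":0.0,"rz":0.0,"jaw":0.6},{"x":-0.4,"y":-0.9,"z":0.0,"rx":0.0,"ry":0.0,"rz":0.0,"jaw":0.6},{"x":-0.4,"y":-0.9,"z":0.0,"rx":0.0,"ry":0.0,"rz":0.0,"jaw":0.6}]'
python3 -m pendant '[{"x":-0.37,"y":-0.88,"z":0.0,"rx":0.0,"ry":0.0,"rz":0.0,"jaw":0.6},{"x":-0.37,"y":-0.88,"z":0.0,"rx":0.0,"ry":0.0,"rz":0.0,"jaw":0.6},{"x":-0.37,"y":-0.88,"z":0.0,"rx":0.0,"ry":0.0,"rz":0.0,"jaw":0.6},{"x":-0.37,"y":-0.88,"z":0.3,"rx":0.0,"ry":0.0,"rz":0.0,"jaw":0.6},{"x":-0.37,"y":-0.88,"z":0.3,"rx":0.0,"ry":0.0,"rz":0.0,"jaw":0.6},{"x":-0.37,"y":-0.88,"z":0.3,"rx":0.0,"ry":0.0,"rz":0.0,"jaw":0.6}]'
python3 - <<'E'
from h import *
plan((515.5,302.5,255),(3.1416,0,-.364))
for n in ("side","top"):
    c=cam(n)
    cv2.imwrite(f"pics/i_{n}.png",cv2.cvtColor(c["img"],cv2.COLOR_RGB2BGR))
E
```

```text
t: 14.7
eef_pos: [527.4, 11.5, 387.5]
tcp_rot: [3.141, 0.003, -0.361]
ft_force: [0.3, 0.1, -0.6]
opening: 0.594
t: 15.08
eef_pos: [519.1, 159.2, 387.4]
tcp_rot: [3.14, 0.002, -0.36]
ft_force: [-0.3, -1.0, -0.0]
opening: 0.603
t: 15.82
eef_pos: [515.1, 299.0, 344.5]
tcp_rot: [3.141, 0.0, -0.364]
ft_force: [0.1, 0.7, -0.7]
opening: 0.6
xyz [-0.006 -0.023  0.597] r [0. 0. 0.] at [515.1 299.  344.5] [ 3.141  0.    -0.364] t 15.825 F [ 0.1  0.7 -0.7] open 0.6
```

View pics/i_side.png

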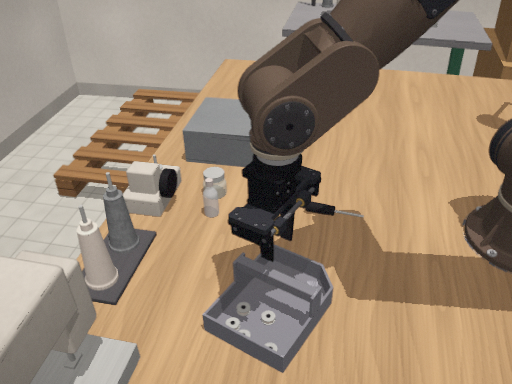

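View pics/i_top.png

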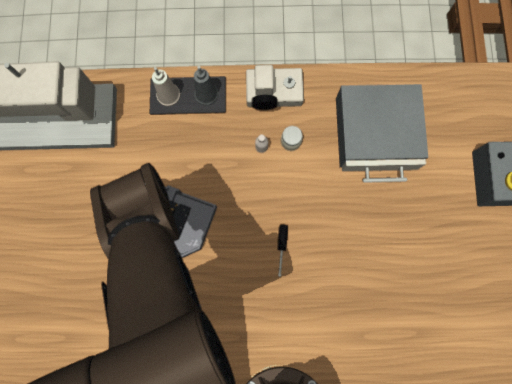

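```bash
python3 -m pendant '[{"x":0.0,"y":-0.02,"z":0.15,"rx":0.0,"ry":0.0,"rz":0.0,"jaw":0.6},{"x":0.0,"y":-0.02,"z":0.3,"rx":0.0,"ry":0.0,"rz":0.0,"jaw":0.6},{"x":0.0,"y":-0.02,"z":0.4,"rx":0.0,"ry":0.0,"rz":0.0,"jaw":0.6},{"x":0.0,"y":-0.02,"z":0.4,"rx":0.0,"ry":0.0,"rz":0.0,"jaw":0.6}]'
python3 - <<'E'
from h import *
plan((515.5,302.5,254),(3.1416,0,-.364))
c=cam("side"); img=cv2.cvtColor(c["img"],cv2.COLOR_RGB2BGR)
cv2.imwrite("pics/j_side.png",cv2.resize(img[195:365,170:370],(700,595),interpolation=cv2.INTER_CUBIC))
E
```

```text
t: 16.42
eef_pos: [515.8, 302.1, 283.7]
tcp_rot: [3.141, 0.001, -0.363]
ft_force: [0.6, -0.0, 1.2]
opening: 0.603
xyz [-0.003 -0.002  0.198] r [0.001 0.001 0.001] at [515.8 302.1 283.7] [ 3.141e+00  1.000e-03 -3.630e-01] t 16.425 F [ 0.6 -0.   1.2] open 0.603
```

View pics/j_side.png

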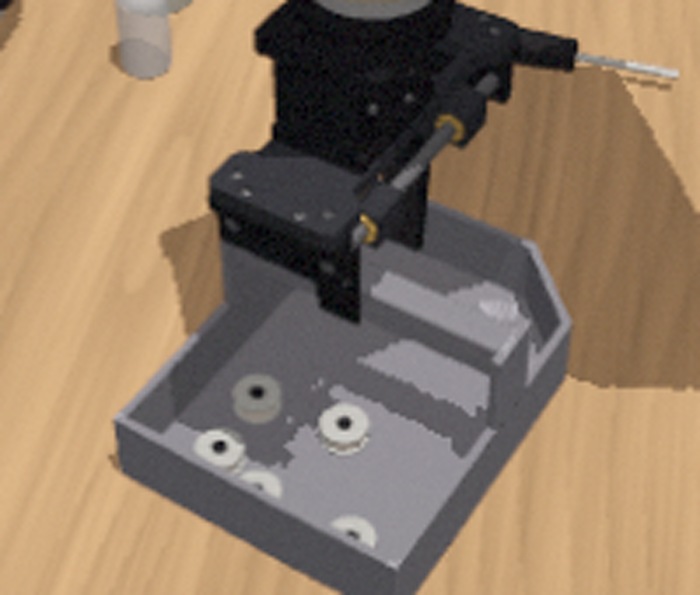

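```bash
python3 -m pendant '[{"x":0.0,"y":0.0,"z":0.1,"rx":0.0,"ry":0.0,"rz":0.0,"jaw":0.6},{"x":0.0,"y":0.0,"z":0.2,"rx":0.0,"ry":0.0,"rz":0.0,"jaw":0.6},{"x":0.0,"y":0.0,"z":0.2,"rx":0.0,"ry":0.0,"rz":0.0,"jaw":0.6}]'
python3 -m pendant '[{"x":0.0,"y":0.0,"z":0.0,"rx":0.0,"ry":0.0,"rz":0.0,"jaw":0.3},{"x":0.0,"y":0.0,"z":0.0,"rx":0.0,"ry":0.0,"rz":0.0,"jaw":0.2},{"x":0.0,"y":0.0,"z":0.0,"rx":0.0,"ry":0.0,"rz":0.0,"jaw":0.0},{"x":0.0,"y":0.0,"z":0.0,"rx":0.0,"ry":0.0,"rz":0.0,"jaw":0.0},{"x":0.0,"y":0.0,"z":0.0,"rx":0.0,"ry":0.0,"rz":0.0,"jaw":0.0},{"x":0.0,"y":0.0,"z":0.0,"rx":0.0,"ry":0.0,"rz":0.0,"jaw":0.0},{"x":0.0,"y":0.0,"z":0.0,"rx":0.0,"ry":0.0,"rz":0.0,"jaw":0.0}]'
```

```text
t: 16.85
eef_pos: [515.5, 302.2, 252.5]
tcp_rot: [3.14, 0.002, -0.363]
ft_force: [-0.1, 0.3, -0.2]
opening: 0.603
t: 17.73
eef_pos: [515.8, 302.3, 254.1]
tcp_rot: [-3.141, -0.0, -0.363]
ft_force: [-0.3, 0.5, 3.3]
opening: 0.208
```

Opening 0.208 × 95 = 19.8 mm: the bar is held. Lift.

```bash
python3 -m pendant '[{"x":0.0,"y":0.0,"z":-0.05,"rx":0.0,"ry":0.0,"rz":0.0,"jaw":0.0},{"x":0.0,"y":0.0,"z":-0.2,"rx":0.0,"ry":0.0,"rz":0.0,"jaw":0.0},{"x":0.0,"y":0.0,"z":-0.4,"rx":0.0,"ry":0.0,"rz":0.0,"jaw":0.0},{"x":0.0,"y":0.0,"z":-0.6,"rx":0.0,"ry":0.0,"rz":0.0,"jaw":0.0},{"x":0.0,"y":0.0,"z":-0.8,"rx":0.0,"ry":0.0,"rz":0.0,"jaw":0.0},{"x":0.0,"y":0.0,"z":-0.95,"rx":0.0,"ry":0.0,"rz":0.0,"jaw":0.0},{"x":0.0,"y":0.0,"z":-1.0,"rx":0.0,"ry":0.0,"rz":0.0,"jaw":0.0},{"x":0.0,"y":0.0,"z":-1.0,"rx":0.0,"ry":0.0,"rz":0.0,"jaw":0.0},{"x":0.0,"y":0.0,"z":-1.0,"rx":0.0,"ry":0.0,"rz":0.0,"jaw":0.0}]'
python3 - <<'E'
from h import *
plan((515.5,302.5,404))
c=cam("side"); img=cv2.cvtColor(c["img"],cv2.COLOR_RGB2BGR)
cv2.imwrite("pics/k_side.png",img)
E
```

```text
t: 18.85
eef_pos: [515.6, 302.2, 402.8]
tcp_rot: [3.14, 0.001, -0.363]
ft_force: [-0.4, 0.8, -4.6]
opening: 0.209
xyz [-0.001 -0.002 -0.008] r [0. 0. 0.] at [515.6 302.2 402.8] [ 3.14e+00  1.00e-03 -3.63e-01] t 18.85 F [-0.4  0.8 -4.6] open 0.209
```

View pics/k_side.png

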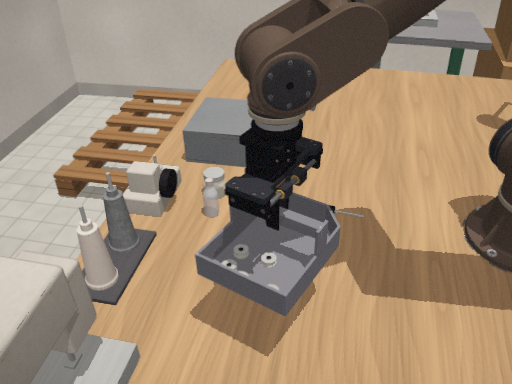

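```bash
python3 -m pendant '[{"x":-0.02,"y":0.03,"z":0.0,"rx":0.03,"ry":0.02,"rz":0.0,"jaw":0.0},{"x":-0.06,"y":0.08,"z":0.005,"rx":0.09,"ry":0.07,"rz":0.0,"jaw":0.0},{"x":-0.11,"y":0.15,"z":0.015,"rx":0.17,"ry":0.13,"rz":0.0,"jaw":0.0},{"x":-0.16,"y":0.22,"z":0.035,"rx":0.25,"ry":0.19,"rz":0.0,"jaw":0.0},{"x":-0.21,"y":0.29,"z":0.06,"rx":0.33,"ry":0.25,"rz":0.0,"jaw":0.0},{"x":-0.26,"y":0.35,"z":0.09,"rx":0.41,"ry":0.31,"rz":0.0,"jaw":0.0},{"x":-0.31,"y":0.41,"z":0.12,"rx":0.48,"ry":0.36,"rz":0.0,"jaw":0.0},{"x":-0.34,"y":0.46,"z":0.15,"rx":0.53,"ry":0.4,"rz":0.0,"jaw":0.0},{"x":-0.34,"y":0.46,"z":0.15,"rx":0.53,"ry":0.4,"rz":0.0,"jaw":0.0},{"x":-0.34,"y":0.46,"z":0.15,"rx":0.53,"ry":0.4,"rz":0.0,"jaw":0.0}]'
python3 - <<'E'
from h import *
plan((515.5,302.5,404))
for n in ("side","top"):
    c=cam(n)
    cv2.imwrite(f"pics/l_{n}.png",cv2.cvtColor(c["img"],cv2.COLOR_RGB2BGR))
E
```

```text
t: 20.15
eef_pos: [443.7, 255.9, 381.6]
tcp_rot: [-2.712, -0.305, -0.43]
ft_force: [-0.2, 0.3, -5.2]
opening: 0.207
xyz [ 0.336 -0.459  0.154] r [0. 0. 0.] at [443.7 255.9 381.6] [-2.712 -0.305 -0.43 ] t 20.15 F [-0.2  0.3 -5.2] open 0.207
```

View pics/l_side.png

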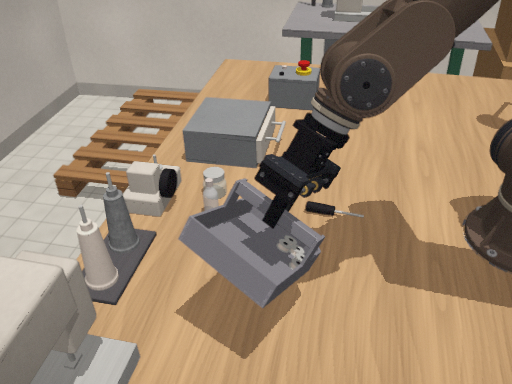

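View pics/l_top.png

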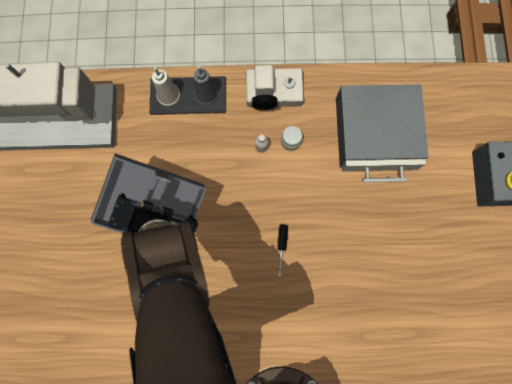

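```bash
cat >> h.py <<'E'
def tote(P):
    s=env.state(); R=Ro.from_euler("xyz",s["tcp_rot"]); P=np.array(P,float).reshape(-1,3)
    return s["eef_pos"]+R.apply(np.c_[P[:,0],-P[:,1],171+84-P[:,2]])
E
python3 - <<'E'
from h import *
c=cam("side"); img=cv2.cvtColor(c["img"],cv2.COLOR_RGB2BGR)
S=5; x0,y0=175,170
big=cv2.resize(img[y0:y0+120,x0:x0+155],None,fx=S,fy=S,interpolation=cv2.INTER_CUBIC)
d=lambda P,col:[cv2.circle(big,tuple(int(v) for v in (p-[x0,y0]+.5)*S),3,col,-1) for p in proj(c,tote(P))]
d([(-59,-89,4)],(0,0,255)); d([(85,115,45),(85,-115,45),(-40,-115,45),(-85,-70,45),(-85,115,45)],(0,255,0))
th=np.linspace(0,2*np.pi,90); d([p for p in np.c_[-59+85*np.cos(th),-89+85*np.sin(th),th*0+15] if abs(p[0])<80 and abs(p[1])<110],(255,0,255))
print(tote([(-59,-89,4),(0,0,0)]))
cv2.imwrite("pics/m.png",big)
E
```

```text
[[474.81232446 267.81901413 110.76759126]
 [551.25229627 323.62689407 160.37012391]]
```

View pics/m.png

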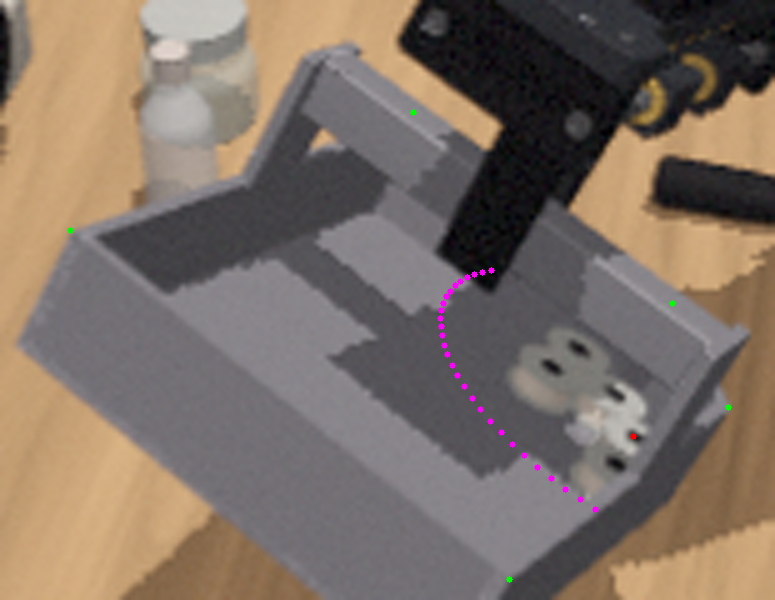

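```bash
python3 - <<'E'
from h import *
from scipy.optimize import least_squares
c=cam("side")
for p in [(580,348),(553,368),(615,393),(632,436),(617,463)]:
    uv=np.array(p)/5-.5+[175,170]
    q=least_squares(lambda v:proj(c,tote([(v[0],v[1],15)]))[0]-uv,(-40,-60)).x
    print(q.round(1),np.linalg.norm([q[0]+59,q[1]+89,5.5]).round(1))
s=env.state();print(s["t"],s["qvel"].round(3),s["opening"],s["ft_force"].round(1))
print(np.degrees(np.arccos(-Ro.from_euler("xyz",s["tcp_rot"]).as_matrix()[2,2])))
E
```

```text
[-22.5 -98.9] 38.2
[-23.6 -71.6] 39.8
[-45.1 -86.2] 15.2
[-62.2 -66.3] 23.6
[-66.9 -42.3] 47.7
20.35 [-0.001  0.     0.002  0.002 -0.001 -0.003] 0.2119355283004359 [-0.  -0.2 -4.1]
29.86501727004961
```

```bash
python3 - <<'E'
from h import *
print(env.job_done())
s=env.state();print(s["t"],s["eef_pos"].round(1),s["opening"],s["ft_force"].round(1))
E
```

```text
the job is handed in; nothing more can be done
None
the job is handed in; nothing more can be done
```

I put the pack flat in the drawer and pushed the drawer shut. I then gripped the tote by its bar, lifted it about 150 mm and tipped it about 30° towards the cut-off corner. I handed the job in at about t = 20.4 s, still holding the tote; no verdict was reported.

My last checks:
- **Drawer:** it met the stop at about 18 N push and looks fully shut in the picture. The pack was seen lying flat inside before shutting.
- **Tote:** the jaws stood at 0.21 of full opening (about 20 mm, the bar's width) and the arm was at rest. Worked out from the arm pose and the tote's given sizes, the cut-off corner is about 111 mm and the underside's centre about 160 mm above the bench.
- **Bobbins:** all five are in the corner, measured at 15 to 48 mm from the middle of its wall (limit 85 mm).
- **Bystanders:** the bottle, jar and screwdriver look unmoved in the pictures, but I did not measure their positions again at the end.

**Disagreements and failures:** the two cameras differed by about 6 mm in y on both the pack and the tote, so I used values in between, and both grasps held. One early move was refused because its rows left out some of the fields; the arm did not move.

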